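# Ready the welding bench

## Robot

A 6-joint arm with a two-finger parallel gripper is mounted at the origin on the work surface. World frame = base frame: x ahead of the robot, y to its left, z up, the work surface at z = 0. Lengths are in m, angles in degrees, forces in N, time in s.
With the tool pointing down it reaches from about 0.4 to 0.825 m from the base axis. Payload 7 kg.
Tool frame: the origin (TCP) lies between the finger pads; the fingertips stand 22 mm ahead of it and the grasp point (between the pads) lies 3 mm ahead of it; z points along the fingers, y is the direction in which the jaws open and shut (so a half turn about z gives the same grasp; the last joint's range is limited). The gripper opens to 88 mm and grips with 3 to 60 N. Pads are 19 mm wide; open, the fingers measure 130 mm over their backs; the gripper's body (78 mm by 193 mm) begins 47 mm behind the grasp point.
Start: joints at [-46.862, 20.546, 0.682, 0, -70.136, -16.507], TCP at [0.303, -0.603, 0.249] pointing down, gripper open.
Joint ranges: [-176.03, 176.03], [-82.01, 121.73], [-58.28, 71.71], [-173.87, 95.51], [-174.79, -0.11], [-173.66, 173.66]. Speed limits (degrees/s): [136.94, 136.94, 172.46, 180, 180, 180].

## Interface

Orientations are given as [roll, pitch, yaw] about the fixed x, y, z axes, in that order (R = Rz(yaw) Ry(pitch) Rx(roll)).
In Python, from plant import telemetry, cams, r gives the robot as it stands.
- The arm moves only by the tool carry_out, never from a script. Its argument "commands" is one flat list of numbers, 5 for each row, row after row: the shift along the world's x, y, z as a fraction of full scale, then the turn about the world's z as a fraction of full scale, then the gripper's target within -1 to 1 (shut at 1, half-way at 0, fully open at -1). In form: [x, y, z, turn, claw, x, y, z, turn, claw, ...]. A call has 1 to 8 rows; each row shifts and turns the commanded pose from where the row before left it; what a row does not reach is not made up. Full scale, the value 1, is 0.04 m for a shift and 4 degrees for a turn. A row lasts 1/10 s, in which the tool goes at most 50 mm and 8.59 degrees, less where a joint would pass 70% of its speed; a pose out of reach is approached as far as the arm can. A call with a number of a shift or a turn outside -1 to 1 is refused whole. A call with a gripper value outside its range is refused whole. The fingers move at their own pace and stop on an object; "grip_force" is the grip in N (left out, the last holds). Time passes only in rows, so rows that do not move let the fingers close. It gives the time, the measured TCP pose, the force and the opening at its end, in the units of the state.
- telemetry.get_state(): the state, without advancing time (a new reading comes with each control period).
- cams.capture(name): name is "side" or "top"; returns a dict with "frame" (384x512x3 uint8, red, green, blue), "camera_matrix" (3x3 intrinsics, pixels), "camera_from_world" (4x4, takes a point from world to camera coordinates). Camera axes: x right, y down, z forward; pixel columns grow to the right and rows downward; lengths in m; the calibration is good to about 2 mm. A picture is of the moment at which its call begins. There is no depth.
- r.close_job(): hands the job in, once; it reports no verdict.
The state is a dict: "time_s": time; "joints": joint angles; "qd": joint speeds; "joint_torque": joint torques, N m; "tcp_pos": TCP position; "eef_rot": TCP orientation; "contact_force": force on the tool from outside, world axes, zero at the start; "moment": the same for the moment, N m; "gripper_width": finger opening in m.
Only numpy, scipy, OpenCV 4.12 (cv2) and the standard library are available. Lean on these libraries where they do the work, as an engineer would, in place of code of your own. Each camera call takes 0.05 s, during which the arm holds its last target. There are 200 camera calls.

## Task

Get the welding bench ready: first roll the dimmer wheel in the bench lamp's foot all the way up, away from you, so that there is light to work by. Then clear the table by hanging every steel tote that stands on it by its handle on the rail, each on a double hook of its own. Last, with the bench clear, roll both edge wheels of the welding remote control away from you until the white rib of each stands at its index marks, and leave the hammer, the brush and the welded sample where they are.

Things in the scene. Friction and masses are not known exactly. Their poses are not given: they have to be found in the camera images.
- lamp_wheel (a joint): Lamp dimmer. Ribbed black edge wheel, 52 mm diameter, 10 mm wide, its top 10 mm out of a 48 x 14 mm slot in the lamp's level top face; white index marks beside the slot at the wheel's top. Rad, grows as the top moves along the lamp's +x (away from the robot). Starts at 0.4 to 1.5; fully up is the stop at 3.0, where its white rib is at the marks.
- lamp_wheel_top (a point): Top of the dimmer wheel, fixed to the lamp: x along the slot (away from the robot), y along the axle, z up; 66 mm above the table, 10 mm above the face. Press a fingertip here with about 5 N and stroke along the slot (1.2 N turns it); it stays where left. Lamp: fixed grey foot 190 x 100 x 56 mm, from x -40 to +150 mm of this point; gooseneck at +122, head 0.32 m up.
- wire_wheel (a joint): Wire speed, the left wheel (+y) of the remote. Ribbed black edge wheel, 52 mm diameter, 10 mm wide, its top 10 mm out of a 48 x 14 mm slot in the remote's level top face; white index marks beside the slot at the wheel's top. Rad, grows as the top moves along the remote's +x (away from the robot). Starts at 0.3 to 1.5; its white rib comes up on the robot's side, at the marks at 2.8; stops 0, 4.2.
- wire_wheel_top (a point): Top of the wire speed wheel, fixed to the remote: x along the slot (away from the robot), y along the axle, z up; 66 mm above the table, 10 mm above the face. Press a fingertip here with about 5 N and stroke along the slot (1.2 N turns it); it stays where left. Remote: fixed grey box 150 x 120 x 56 mm, two wheels 56 mm apart in y, a lead. Lamp and remote may swap sides.
- volt_wheel (a joint): Voltage, the right wheel (-y) of the remote. Ribbed black edge wheel, 52 mm diameter, 10 mm wide, its top 10 mm out of a 48 x 14 mm slot in the remote's level top face; white index marks beside the slot at the wheel's top. Rad, grows as the top moves along the remote's +x (away from the robot). Starts at 0.2 to 1.2; its white rib comes up on the robot's side, at the marks at 2.5; stops 0, 4.2.
- volt_wheel_top (a point): Top of the voltage wheel, fixed to the remote: x along the slot (away from the robot), y along the axle, z up; 66 mm above the table, 10 mm above the face. Press a fingertip here with about 5 N and stroke along the slot (1.2 N turns it); it stays where left. 
- tote1_handle (a point): Middle of a loose steel tote's handle bar (0.2 to 0.45 kg; one of the three may be absent). Tray 80 mm (x) by 120 mm (y), 42 mm high, with brass and copper stock; a stiff upright U handle of 8 mm round bar joins its short sides, the bar along y, 100 mm long, its axis 105 mm above the underside, 59 mm clear between bar and tray rim. Axes are the tote's, z up.
- tote2_handle (a point): Middle of a loose steel tote's handle bar (0.2 to 0.45 kg; one of the three may be absent). Tray 80 mm (x) by 120 mm (y), 42 mm high, with brass and copper stock; a stiff upright U handle of 8 mm round bar joins its short sides, the bar along y, 100 mm long, its axis 105 mm above the underside, 59 mm clear between bar and tray rim. Axes are the tote's, z up.
- tote3_handle (a point): Middle of a loose steel tote's handle bar (0.2 to 0.45 kg; one of the three may be absent). Tray 80 mm (x) by 120 mm (y), 42 mm high, with brass and copper stock; a stiff upright U handle of 8 mm round bar joins its short sides, the bar along y, 100 mm long, its axis 105 mm above the underside, 59 mm clear between bar and tray rim. Axes are the tote's, z up.
- hook1 (a point): Double hook of the fixed rail (three, 155 mm apart): rest of a hung bar's middle, 210 mm up. x away from the robot, y along the rail, z up. Two 8 mm prongs at y +-30 mm come from the rail bar (16 mm round, x +70, z +3 mm) towards the robot; their axes dip to z -9 near this point, then turn up to tips at x -27, z +15 mm. Bring the handle over the tips from the robot's side, then lower.
- hook2 (a point): Double hook of the fixed rail (three, 155 mm apart): rest of a hung bar's middle, 210 mm up. x away from the robot, y along the rail, z up. Two 8 mm prongs at y +-30 mm come from the rail bar (16 mm round, x +70, z +3 mm) towards the robot; their axes dip to z -9 near this point, then turn up to tips at x -27, z +15 mm. Bring the handle over the tips from the robot's side, then lower.
- hook3 (a point): Double hook of the fixed rail (three, 155 mm apart): rest of a hung bar's middle, 210 mm up. x away from the robot, y along the rail, z up. Two 8 mm prongs at y +-30 mm come from the rail bar (16 mm round, x +70, z +3 mm) towards the robot; their axes dip to z -9 near this point, then turn up to tips at x -27, z +15 mm. Bring the handle over the tips from the robot's side, then lower.
- hammer: Hammer lying on the table under the rail, 240 mm long, to be left alone. Origin under its middle.
- brush: Wooden wire brush lying on the table under the rail, 255 mm long, to be left alone. Origin under its middle.
- sample: Welded square steel tube sample, 90 x 60 x 60 mm, standing under the rail between them, to be left alone. Origin under its centre.

How it is judged (in metres and radians):
On the way, in this order (a step that is already met when the one before it is completed fails the run):
1. the lamp's dimmer wheel is rolled all the way up (value of joint lamp_wheel above 2.85 rad), for 0.2 s.
2. every tote hangs by its handle on a double hook (((horizontal distance between tote1_handle and hook1 below 0.024 m and z of tote1_handle in the frame of hook1 between -0.008 and 0.012 m) or (horizontal distance between tote1_handle and hook2 below 0.024 m and z of tote1_handle in the frame of hook2 between -0.008 and 0.012 m) or (horizontal distance between tote1_handle and hook3 below 0.024 m and z of tote1_handle in the frame of hook3 between -0.008 and 0.012 m)) and angle between each of tote1_handle, tote2_handle, tote3_handle's own z axis and vertical below 0.4 rad and ((horizontal distance between tote2_handle and hook1 below 0.024 m and z of tote2_handle in the frame of hook1 between -0.008 and 0.012 m) or (horizontal distance between tote2_handle and hook2 below 0.024 m and z of tote2_handle in the frame of hook2 between -0.008 and 0.012 m) or (horizontal distance between tote2_handle and hook3 below 0.024 m and z of tote2_handle in the frame of hook3 between -0.008 and 0.012 m)) and ((horizontal distance between tote3_handle and hook1 below 0.024 m and z of tote3_handle in the frame of hook1 between -0.008 and 0.012 m) or (horizontal distance between tote3_handle and hook2 below 0.024 m and z of tote3_handle in the frame of hook2 between -0.008 and 0.012 m) or (horizontal distance between tote3_handle and hook3 below 0.024 m and z of tote3_handle in the frame of hook3 between -0.008 and 0.012 m))), for 0.3 s.
3. the white ribs of both wheels of the remote stand at the index marks (value of joint wire_wheel between 2.6 and 3 rad and value of joint volt_wheel between 2.3 and 2.7 rad), for 0.3 s.
At the end, for the whole second after the job is handed in: Lamp wheel at its upper stop (2.85 or more); every tote present upright (within 0.4 rad) with the middle of its bar within 24 mm sideways and about 10 mm in height of a double hook's resting point; the remote's white ribs within 0.2 rad (5 mm) of the index marks (all of step 2 and all of step 3 and value of joint lamp_wheel above 2.85 rad); the robot touches nothing.
It fails at once if the hammer is moved more than 4 cm (distance of hammer from where it was at the start of the episode above 0.04 m).
It fails at once if the brush is moved more than 4 cm (distance of brush from where it was at the start of the episode above 0.04 m).
It fails at once if the sample is moved more than 4 cm (distance of sample from where it was at the start of the episode above 0.04 m).
Of tote1, tote2, tote3 only 2 to 3 are there at a start; the rules pass over those that are not, and their reading is None.
At some moment in a run one of tote1, tote2, tote3 may be knocked a few centimetres aside while the robot is not near it.
It also fails if it takes over 210 s, if anything falls off the work surface, if the arm or the gripper's body presses on something with over 40 N, if the wrist force passes 120 N, or if a joint passes its speed limit or range.

## Working session

There is one attempt and no reset: what is moved stays moved. The work goes in short steps, Python scripts to look and compute and a tool call to move; the robot and the scene stay as the last step left them, time stands still between calls to the robot, and variables do not carry over. Pictures are saved under pics/ and viewed, about 12 in all and at most 16, crops included, and the job is handed in when it is done.

Besides the shell and the picture viewer there is one more tool, called after "Request:" by a JSON object that holds its "fn" and its "kwargs". carry_out: Moves the arm, as the interface text tells. Shift numbers are shares of 0.04 m and turn numbers shares of 4 degrees, none past 1 either way. Its arguments: {"type":"object","properties":{"commands":{"type":"array"},"grip_force":{"type":"number"}},"required":["commands"]}

```bash
mkdir -p pics
cat > h.py <<'E'
import numpy as np, cv2
from plant import telemetry, cams, r
def cap(name,fn=None):
    c=cams.capture(name)
    if fn: cv2.imwrite('pics/'+fn,cv2.cvtColor(c['frame'],cv2.COLOR_RGB2BGR))
    return c
def ray(c,u,v):
    K=np.array(c['camera_matrix']);T=np.array(c['camera_from_world']);R=T[:3,:3]
    return -R.T@T[:3,3], R.T@np.linalg.solve(K,[u,v,1.])
def onz(c,u,v,z):
    o,d=ray(c,u,v); return o+d*(z-o[2])/d[2]
def proj(c,p):
    T=np.array(c['camera_from_world']);q=np.array(c['camera_matrix'])@(T[:3,:3]@np.array(p)+T[:3,3]); return q[:2]/q[2]
def tri(c1,a,c2,b):
    o1,d1=ray(c1,*a);o2,d2=ray(c2,*b)
    s=np.linalg.lstsq(np.c_[d1,-d2],o2-o1,rcond=None)[0]
    p,q=o1+s[0]*d1,o2+s[1]*d2; return (p+q)/2,np.linalg.norm(p-q)
E
python3 - <<'E'
from h import *
for n in('top','side'):
    c=cap(n,n+'1.png'); im=cv2.imread(f'pics/{n}1.png'); cv2.imwrite(f'pics/{n}1b.png',cv2.resize(im,(800,600),interpolation=cv2.INTER_CUBIC))
    print(n,ray(c,256,192)); np.save(n+'_K.npy',c['camera_matrix']);np.save(n+'_T.npy',c['camera_from_world'])
print(telemetry.get_state())
E
```

```text
top (array([0.49411134, 0.0072535 , 1.21017883]), array([ 0.06798062, -0.01555359, -0.99761698]))
side (array([0.14949167, 0.75180826, 1.16559704]), array([ 0.30997437, -0.56590611, -0.76401027]))
{'time_s': 0.1, 'joints': array([-4.68624145e+01,  2.05848052e+01,  6.38090298e-01, -1.72885557e-02,
       -7.01362231e+01, -1.65080247e+01]), 'qd': array([-0.01937047, -0.12423142,  0.03441977,  0.06413038, -0.01769858,
       -0.04559166]), 'joint_torque': array([-1.42640565e-03, -5.84165347e+01,  2.93751580e+01,  7.01544285e+00,
        1.01456948e-02, -5.35335744e-05]), 'tcp_pos': array([ 0.30234681, -0.60303335,  0.24773919]), 'eef_rot': array([ 1.79915862e+02, -7.98549039e-03, -1.53376319e+02]), 'contact_force': array([ 0.5166437 ,  0.24626545, -0.6625658 ]), 'moment': array([ 0.01071594,  0.04729113, -0.04463222]), 'gripper_width': 0.08764088644733951}
```

View pics/top1b.png

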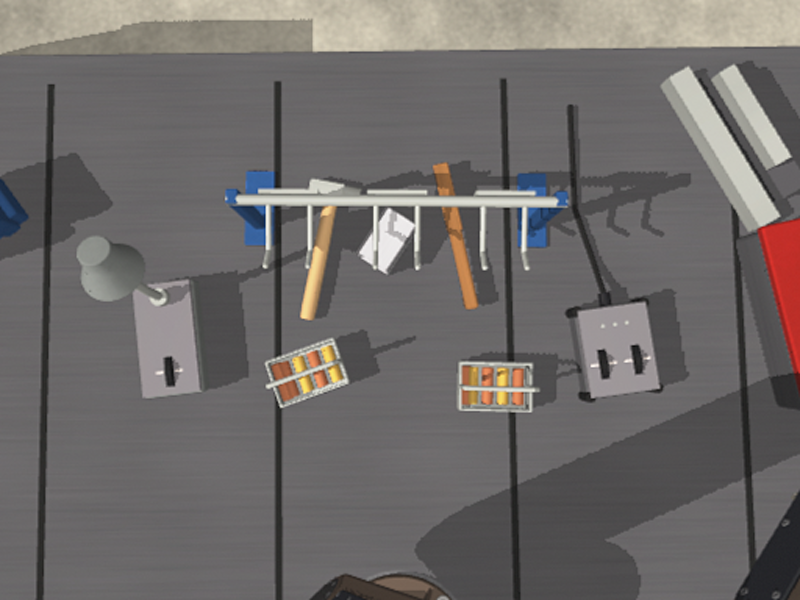

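View pics/side1b.png

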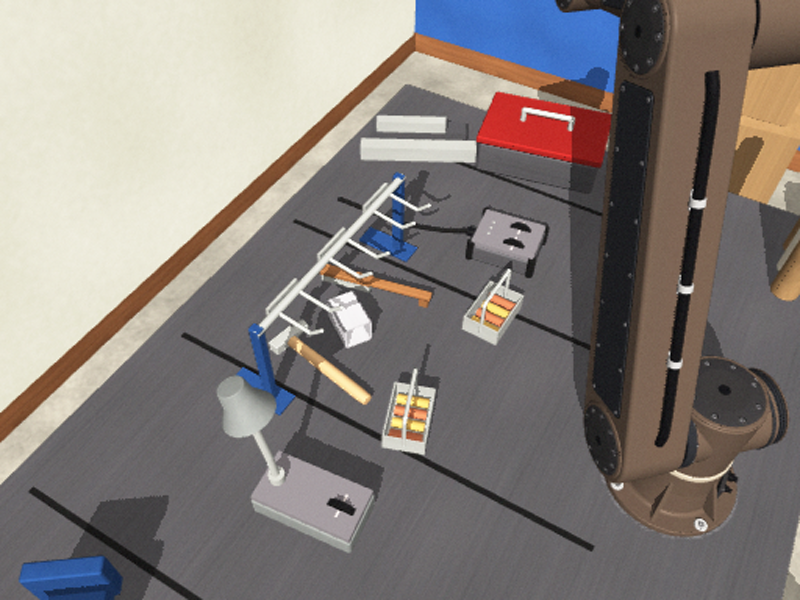

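The top view shows the lamp at left with its wheel at about (170,371) in 800-wide pixels. The remote is at right, with wheels at (603,363) and (638,360). There are only two totes, with bars at about (307,377) and (498,389). The hook prong tips are near row 267 (pairs at 266/308, 376/417 and 484/525). The side view confirms this layout.

Run:
```python
from h import *
im=cv2.imread('pics/top1.png'); s=1/1.5625
def crop(u,v):
    u=int(u*s);v=int(v*s);k=cv2.resize(im[v-30:v+30,u-40:u+40],(400,300),interpolation=cv2.INTER_CUBIC)
    cv2.putText(k,f'{u-40},{v-30} x5',(5,295),0,.5,(0,255,255),1);return k
cv2.imwrite('pics/m1.png',np.vstack([np.hstack([crop(170,350),crop(620,350)]),np.hstack([crop(307,375),crop(497,387)])]))
c={'camera_matrix':np.load('top_K.npy'),'camera_from_world':np.load('top_T.npy')}
for n,u,v,z in [('lamp',170,371,.066),('wire',603,363,.066),('volt',638,360,.066),('toteA l',268,386,.105),('A r',346,366,.105),('B l',460,389,.105),('B r',537,389,.105)]+[('tip',a,267,.225) for a in(266,308,376,417,484,525)]+[('rail',232,198,.213),('rail',563,201,.213)]:
    print(n,onz(c,u*s,v*s,z).round(4))
g=cv2.cvtColor(im,cv2.COLOR_BGR2HSV); print(im[int(340*s),int(165*s)],im[int(340*s),int(620*s)],im[200,100])
```

```text
lamp [0.462  0.3639 0.066 ]
wire [ 0.4647 -0.3393  0.066 ]
volt [ 0.4687 -0.3966  0.066 ]
toteA l [0.4375 0.1985 0.105 ]
A r [0.4669 0.0763 0.105 ]
B l [ 0.4284 -0.1018  0.105 ]
B r [ 0.4266 -0.2225  0.105 ]
tip [0.6106 0.1803 0.225 ]
tip [0.6098 0.1211 0.225 ]
tip [0.6084 0.0251 0.225 ]
tip [ 0.6076 -0.0328  0.225 ]
tip [ 0.6063 -0.1276  0.225 ]
tip [ 0.6055 -0.1856  0.225 ]
rail [0.7125 0.2311 0.213 ]
rail [ 0.7018 -0.2455  0.213 ]
[154 151 158] [153 150 156] [153 150 158]
```

View pics/m1.png

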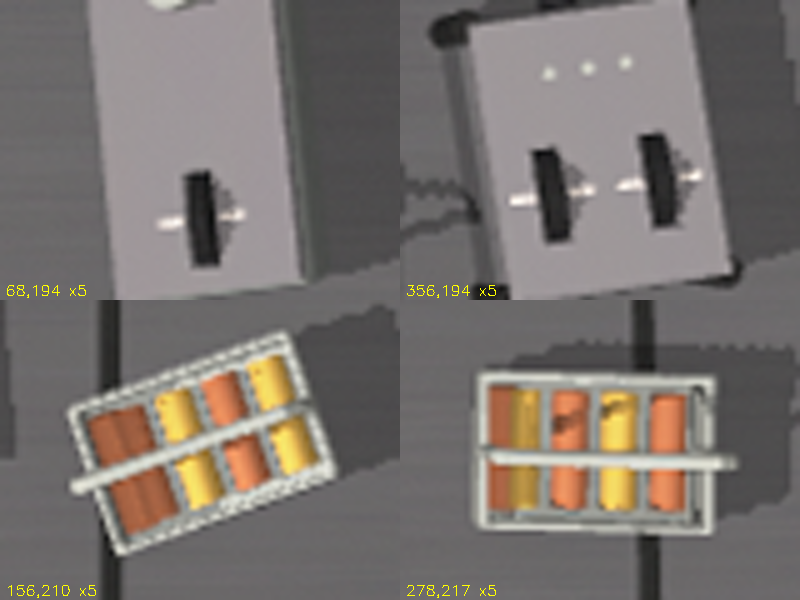

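The enlarged crops show the lamp wheel marks at crop (170,223)-(236,214), and the remote wheels with marks at (519,201)-(588,189) and (625,186)-(697,176). The tote bars run (72,487)-(312,407) and (487,456)-(736,463). Next I'll refine yaws and positions.

Run:
```python
from h import *
c={'camera_matrix':np.load('top_K.npy'),'camera_from_world':np.load('top_T.npy')}
im=cv2.imread('pics/top1.png')
m=(np.abs(im.astype(int)-[153,150,157]).max(2)<10).astype(np.uint8)
m=cv2.morphologyEx(m,cv2.MORPH_CLOSE,np.ones((9,9)))
n,l,st,ce=cv2.connectedComponentsWithStats(m)
for i in range(1,n):
    if st[i,4]>800:
        pts=np.argwhere(l==i)[:,::-1].astype(np.float32)
        w=np.array([onz(c,*p,.056)[:2] for p in pts]).astype(np.float32)
        rc=cv2.minAreaRect(w*1000); print(st[i],rc, cv2.boxPoints(rc).round(0).tolist())
P=lambda o,u,v,z:onz(c,o[0]+u/5-.4,o[1]+v/5-.4,z)[:3]
for nm,o,a,b in [('lamp',(68,194),(170,223),(236,214)),('wire',(356,194),(119,201),(188,189)),('volt',(356,194),(225,186),(297,176))]:
    A,B=P(o,*a,.056),P(o,*b,.056);d=A-B;print(nm,(A+B)/2,np.degrees(np.arctan2(-d[0],d[1])))
for nm,o,a,b in [('A',(156,210),(72,187),(312,107)),('B',(278,217),(87,156),(736-400,163))]:
    A,B=P(o,*a,.105),P(o,*b,.105);d=A-B;print(nm,A,B,(A+B)/2,np.linalg.norm(d),np.degrees(np.arctan2(-d[0],d[1])))
# tray rim centres
for nm,o,q in [('A',(156,210),[(70,110),(288,33),(337,170),(120,255)]),('B',(278,217),[(78,73),(316,77),(316,233),(78,230)])]:
    W=np.array([P(o,*p,.042) for p in q]); d=(W[0]+W[3]-W[1]-W[2]);print(nm,W.mean(0),np.linalg.norm(d)/2,np.degrees(np.arctan2(-d[0],d[1])))
```

```text
[  85  180   43   75 2453] ((515.5528564453125, 375.31439208984375), (183.31015014648438, 91.95143127441406), 6.046774864196777) [[420.0, 411.0], [429.0, 320.0], [612.0, 339.0], [602.0, 431.0]]
[ 370  194   52   60 2316] ((486.4870910644531, -367.1668701171875), (141.64752197265625, 112.22296142578125), 7.182657718658447) [[409.0, -320.0], [423.0, -432.0], [564.0, -414.0], [550.0, -303.0]]
lamp [0.4621332  0.36857075 0.056     ] 6.922062810071631
wire [ 0.46366648 -0.34333419  0.056     ] 8.935528972760562
volt [ 0.47001029 -0.39885454  0.056     ] 6.999936693116942
A [0.43767816 0.20225467 0.105     ] [0.47491391 0.08464108 0.105     ] [0.45629603 0.14344787 0.105     ] 0.12336717064608321 17.56747249993845
B [ 0.43120719 -0.10333788  0.105     ] [ 0.42599571 -0.22523316  0.105     ] [ 0.42860145 -0.16428552  0.105     ] 0.12200662657724017 -2.448118716532133
A [0.45670601 0.14515834 0.042     ] 0.11963207433101852 19.55950134075353
B [ 0.42829117 -0.16664099  0.042     ] 0.12326500901159815 -1.6856806152771244
```

Request:
{"fn": "carry_out", "kwargs": {"commands": [0.75, 1, 0, 0, 1, 0.75, 1, 0, 0, 1, 0.75, 1, 0, 0, 1, 0.75, 1, 0, -1, 1, 0.75, 1, 0, -1, 1, 0, 1, 0, -1, 1, 0, 1, 0, -1, 1, 0, 1, 0, -1, 1], "grip_force": 20}}

```text
time_s: 0.9
tcp_pos: [0.4523, -0.2816, 0.248]
eef_rot: [180.0, -0.0, -173.5]
contact_force: [0.6, 0.5, 0.6]
gripper_width: 0.0289
```

Request:
{"fn": "carry_out", "kwargs": {"commands": [0, 1, 0, 0, 1, 0, 1, 0, 0, 1, 0, 1, 0, 0, 1, 0, 1, 0, 0, 1, 0, 1, 0, 0, 1, 0, 1, 0, 0, 1, 0, 1, 0, 0, 1, 0, 1, 0, 0, 1]}}

```text
time_s: 1.7
tcp_pos: [0.452, 0.0381, 0.2486]
eef_rot: [180.0, 0.0, -173.4]
contact_force: [0.2, 0.1, 0.3]
gripper_width: 0.0006
```

Request:
{"fn": "carry_out", "kwargs": {"commands": [0, 1, -0.5, 0, 1, 0, 1, -0.5, 0, 1, 0, 1, -0.5, 0, 1, 0, 1, -0.5, 0, 1, 0, 1, -0.5, 0, 1, 0, 1, -0.5, 0, 1, 0, 1, 0, 0, 1, 0, 1, 0, 0, 1]}}

```text
time_s: 2.5
tcp_pos: [0.4518, 0.3577, 0.1273]
eef_rot: [-179.9, -0.1, -173.4]
contact_force: [1.9, 0.6, 0.7]
gripper_width: 0.0001
```

Request:
{"fn": "carry_out", "kwargs": {"commands": [0, 0.3, 0, 0, 1, 0, 0, 0, 0, 1, 0, 0, 0, 0, 1]}}

```text
time_s: 2.8
tcp_pos: [0.4521, 0.3679, 0.1281]
eef_rot: [-179.9, -0.1, -173.4]
contact_force: [-0.1, -1.1, 0.2]
gripper_width: 0.0004
```

Request:
{"fn": "carry_out", "kwargs": {"commands": [0, 0, -0.6, 0, 1, 0, 0, -0.2, 0, 1, 0, 0, -0.1, 0, 1, 0, 0, -0.1, 0, 1, 0, 0, 0, 0, 1]}}

```text
time_s: 3.3
tcp_pos: [0.4527, 0.3683, 0.0887]
eef_rot: [-180.0, 0.0, -173.4]
contact_force: [0.2, -0.5, -0.1]
gripper_width: 0.0004
```

Request:
{"fn": "carry_out", "kwargs": {"commands": [0, 0, -0.05, 0, 1, 0, 0, 0, 0, 1]}}

```text
time_s: 3.5
tcp_pos: [0.4531, 0.3688, 0.088]
eef_rot: [180.0, 0.1, -173.3]
contact_force: [0.3, -2.2, 6.7]
gripper_width: 0.0006
```

Request:
{"fn": "carry_out", "kwargs": {"commands": [0.15, 0.02, 0, 0, 1, 0.15, 0.02, 0, 0, 1, 0.15, 0.02, 0, 0, 1, 0.15, 0.02, 0, 0, 1]}}

```text
time_s: 3.9
tcp_pos: [0.477, 0.3716, 0.0877]
eef_rot: [180.0, 0.0, -173.4]
contact_force: [-1.5, -0.8, 1.1]
gripper_width: 0.0004
```

Run:
```python
from h import *
c=cap('side','s2.png');im=cv2.imread('pics/s2.png')
print(proj(c,[.462,.369,.066]))
u,v=proj(c,[.462,.369,.066]).astype(int)
cv2.imwrite('pics/s2c.png',cv2.resize(im[v-30:v+30,u-40:u+40],(640,480),interpolation=cv2.INTER_CUBIC))
```

```text
[218.07207785 321.986499  ]
```

View pics/s2c.png

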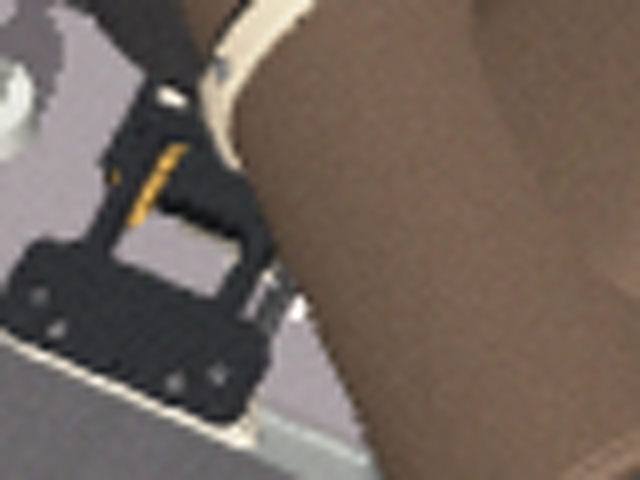

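The arm hides the wheel here (the fingers sit over the slot), so I'll do repeat strokes and check from the top afterwards.

Request:
{"fn": "carry_out", "kwargs": {"commands": [0, 0, 0.5, 0, 1, -0.7, -0.08, 0, 0, 1, 0, 0, -0.4, 0, 1, 0, 0, -0.13, 0, 1, 0, 0, 0, 0, 1]}}

```text
time_s: 4.45
tcp_pos: [0.4487, 0.3691, 0.0869]
eef_rot: [180.0, 0.1, -173.3]
contact_force: [-4.5, -2.6, 14.2]
gripper_width: 0.0006
```

Request:
{"fn": "carry_out", "kwargs": {"commands": [0.15, 0.02, 0, 0, 1, 0.15, 0.02, 0, 0, 1, 0.15, 0.02, 0, 0, 1, 0.15, 0.02, 0, 0, 1]}}

```text
time_s: 4.85
tcp_pos: [0.4741, 0.3719, 0.0877]
eef_rot: [180.0, 0.1, -173.3]
contact_force: [-0.7, -4.2, 11.5]
gripper_width: 0.0007
```

Request:
{"fn": "carry_out", "kwargs": {"commands": [0.05, 0, 0, 0, 1, 0, 0, 0.5, 0, 1, -0.7, -0.08, 0, 0, 1, 0, 0, -0.4, 0, 1, 0, 0, -0.1, 0, 1, 0, 0, 0, 0, 1]}}

```text
time_s: 5.45
tcp_pos: [0.4466, 0.369, 0.0863]
eef_rot: [-180.0, 0.0, -173.3]
contact_force: [-5.6, -2.1, 12.3]
gripper_width: -0.0001
```

Request:
{"fn": "carry_out", "kwargs": {"commands": [0.15, 0.02, 0, 0, 1, 0.15, 0.02, 0, 0, 1, 0.15, 0.02, 0, 0, 1, 0.15, 0.02, 0, 0, 1]}}

```text
time_s: 5.85
tcp_pos: [0.4677, 0.3708, 0.0876]
eef_rot: [-179.9, -0.3, -173.3]
contact_force: [-26.3, -2.5, 33.5]
gripper_width: 0.0001
```

Request:
{"fn": "carry_out", "kwargs": {"commands": [-0.2, 0, 0.8, 0, 1, 0, 0, 1, 0, 1, 0, 0, 1, 1, 0, 0, 0, 1, 1, -0.5, 0, -1, 0, 1, -0.5, 0, -1, 0, 1, -0.5, 0, -1, 0, 1, -0.5, 0, -1, 0, 1, -0.5]}}

```text
time_s: 6.65
tcp_pos: [0.4626, 0.2104, 0.2375]
eef_rot: [-180.0, -0.0, -149.2]
contact_force: [0.4, 0.2, 0.4]
gripper_width: 0.0428
```

Request:
{"fn": "carry_out", "kwargs": {"commands": [0, -1, 0, 1, -0.5, 0, -0.5, 0, 1, -0.5, 0, 0, 0, 1, -0.5, 0, 0, 0, 1, -0.5, 0, 0, 0, 1, -0.5, 0, 0, 0, 1, -0.5, 0, 0, 0, 1, -0.5, 0, 0, 0, 1, -0.5]}}

```text
time_s: 7.45
tcp_pos: [0.4629, 0.1517, 0.2375]
eef_rot: [180.0, -0.0, -117.2]
contact_force: [0.4, 0.4, 0.3]
gripper_width: 0.0655
```

Request:
{"fn": "carry_out", "kwargs": {"commands": [0, 0, 0, 1, -0.5, 0, 0, 0, 1, -0.5, 0, 0, 0, 1, -0.5, 0, 0, 0, 1, -0.5, 0, 0, 0, 1, -0.5, 0, 0, 0, 1, -0.5, 0, 0, 0, 1, -0.5, 0, 0, 0, 1, -0.5]}}

```text
time_s: 8.25
tcp_pos: [0.4629, 0.1517, 0.2375]
eef_rot: [180.0, -0.0, -85.2]
contact_force: [0.2, 0.4, 0.5]
gripper_width: 0.0659
```

Run:
```python
from h import *
s=cap('side','s3.png');t=cap('top','t3.png')
a=cv2.imread('pics/s3.png');b=cv2.imread('pics/t3.png')
u,v=proj(s,[.462,.369,.066]).astype(int)
A=cv2.resize(a[v-15:v+15,u-20:u+20],(400,300),interpolation=cv2.INTER_CUBIC)
u,v=proj(t,[.462,.369,.066]).astype(int)
B=cv2.resize(b[v-15:v+15,u-20:u+20],(400,300),interpolation=cv2.INTER_CUBIC)
cv2.imwrite('pics/m3.png',np.vstack([np.hstack([A,B]),np.hstack([cv2.resize(a,(400,300)),cv2.resize(b,(400,300))])]))
```

```text
(no output)
```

View pics/m3.png

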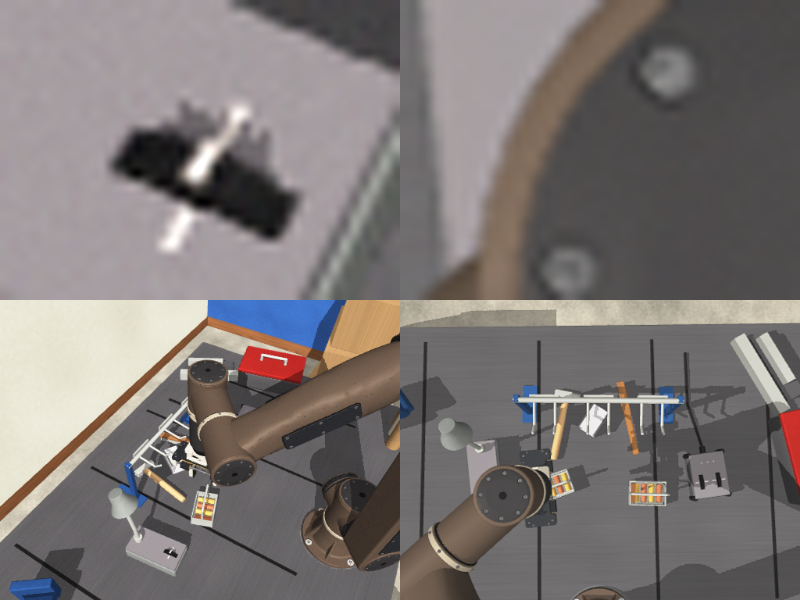

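Top-left crop: the lamp's white rib stands between the marks, at about (205,155), so the dimmer is at its stop. Before grasping tote A I'll check whether it has moved.

```bash
cat >> h.py <<'E'
def stock(fn,box=None):
    im=cv2.imread('pics/'+fn);g=cv2.cvtColor(im,cv2.COLOR_BGR2HSV)
    m=cv2.inRange(g,(4,130,120),(30,255,255));m=cv2.morphologyEx(m,cv2.MORPH_CLOSE,np.ones((5,5)))
    n,l,s,ce=cv2.connectedComponentsWithStats(m)
    return [(ce[i].round(1).tolist(),s[i].tolist()) for i in range(1,n) if s[i,4]>150]
E
python3 - <<'E'
from h import *
for f in('side1.png','s3.png','top1.png','t3.png'): print(f,stock(f))
E
```

```text
side1.png [([162.6, 133.7], [0, 21, 361, 262, 4617]), ([242.8, 181.6], [205, 169, 71, 28, 451]), ([316.1, 199.5], [302, 189, 28, 23, 317]), ([261.7, 266.9], [249, 252, 26, 30, 534])]
s3.png [([184.0, 126.4], [0, 21, 399, 261, 5132]), ([222.4, 175.9], [205, 169, 38, 13, 194]), ([261.7, 266.8], [249, 252, 26, 30, 533])]
top1.png [([283.5, 114.6], [277, 104, 14, 21, 184]), ([294.5, 163.7], [283, 133, 23, 65, 526]), ([195.5, 238.3], [174, 221, 45, 35, 854]), ([315.0, 246.5], [296, 235, 39, 24, 887])]
t3.png [([283.5, 114.6], [277, 104, 14, 21, 185]), ([294.4, 163.4], [283, 133, 23, 65, 526]), ([205.0, 235.8], [194, 221, 25, 30, 432]), ([315.0, 246.5], [296, 235, 39, 24, 887])]
```

Request:
{"fn": "carry_out", "kwargs": {"commands": [-0.17, -0.19, 0, 1, -0.5, 0, 0, 0, 1, -0.5, 0, 0, 0, 1, -0.5, 0, 0, 0, 0.4, -0.5, 0, 0, 0, 0, -0.5]}}

```text
time_s: 8.85
tcp_pos: [0.4559, 0.1442, 0.2374]
eef_rot: [180.0, -0.0, -71.9]
contact_force: [0.1, -0.1, -1.0]
gripper_width: 0.0659
```

Request:
{"fn": "carry_out", "kwargs": {"commands": [0, 0, -1, 0, -0.5, 0, 0, -1, 0, -0.5, 0, 0, -0.8, 0, -0.5, 0, 0, -0.45, 0, -0.5, 0, 0, 0, 0, -0.5]}}

```text
time_s: 9.35
tcp_pos: [0.4543, 0.1431, 0.1049]
eef_rot: [179.7, -0.1, -71.9]
contact_force: [-0.3, 0.2, 0.4]
gripper_width: 0.0656
```

Request:
{"fn": "carry_out", "kwargs": {"commands": [0, 0, 0, 0, 1, 0, 0, 0, 0, 1, 0, 0, 0, 0, 1, 0, 0, 0, 0, 1, 0, 0, 0, 0, 1, 0, 0, 0, 0, 1], "grip_force": 40}}

```text
time_s: 9.95
tcp_pos: [0.4558, 0.1443, 0.1077]
eef_rot: [-180.0, 0.0, -71.8]
contact_force: [0.4, -0.5, 1.1]
gripper_width: 0.0232
```

Request:
{"fn": "carry_out", "kwargs": {"commands": [0, 0, 0, 0, 1, 0, 0, 0, 0, 1, 0, 0, 0, 0, 1, 0, 0, 0, 0, 1, 0, 0, 0, 0, 1]}}

```text
time_s: 10.45
tcp_pos: [0.4559, 0.1443, 0.1074]
eef_rot: [-180.0, 0.0, -71.8]
contact_force: [1.5, 0.2, -0.2]
gripper_width: 0.0067
```

Request:
{"fn": "carry_out", "kwargs": {"commands": [0, 0, 0.5, 0, 1, 0, 0, 1, 0, 1, 0, 0, 1, 0, 1, 0, 0, 1, 0, 1, 0, 0, 0.45, 0, 1, 0, 0, 0, 0, 1, 0, 0, 0, 0, 1]}}

```text
time_s: 11.15
tcp_pos: [0.455, 0.144, 0.2645]
eef_rot: [179.9, 0.0, -71.8]
contact_force: [-0.6, -0.3, -3.2]
gripper_width: 0.0072
```

Request:
{"fn": "carry_out", "kwargs": {"commands": [0.3, 0, 0, -1, 1, 0.6, 0, 0, -1, 1, 0.7, 0, 0, -1, 1, 0.7, 0.17, 0, -1, 1, 0.7, 0, 0, -0.9, 1, 0.7, 0, 0, 0, 1, 0.5, 0, 0, 0, 1, 0, 0, 0, 0, 1]}}

```text
time_s: 11.95
tcp_pos: [0.6248, 0.1506, 0.2614]
eef_rot: [179.7, -0.1, -91.4]
contact_force: [-0.4, 0.1, -3.0]
gripper_width: 0.0065
```

Request:
{"fn": "carry_out", "kwargs": {"commands": [0.43, 0, 0, 0, 1, 0, 0, 0, 0, 1, 0, 0, 0, 0, 1]}}

```text
time_s: 12.25
tcp_pos: [0.6399, 0.1508, 0.2633]
eef_rot: [179.8, -0.1, -91.4]
contact_force: [-1.6, -0.5, -2.6]
gripper_width: 0.0066
```

Run:
```python
from h import *
s=cap('side','s4.png');t=cap('top','t4.png')
a=cv2.imread('pics/s4.png');b=cv2.imread('pics/t4.png')
A=cv2.resize(a[70:270,100:366],(800,600),interpolation=cv2.INTER_CUBIC)
cv2.imwrite('pics/s4c.png',A)
print(stock('t4.png'),stock('s4.png'))
```

```text
[([283.5, 114.6], [277, 104, 14, 21, 185]), ([294.6, 164.1], [284, 133, 22, 65, 512]), ([203.1, 163.0], [192, 149, 17, 26, 223]), ([315.0, 246.5], [296, 235, 39, 24, 887])] [([291.4, 45.1], [213, 21, 164, 58, 1761]), ([72.1, 205.8], [0, 124, 154, 159, 2380]), ([259.4, 186.0], [239, 178, 37, 19, 241]), ([316.1, 199.6], [302, 189, 28, 23, 316]), ([204.1, 211.3], [187, 200, 34, 26, 407])]
```

View pics/s4c.png

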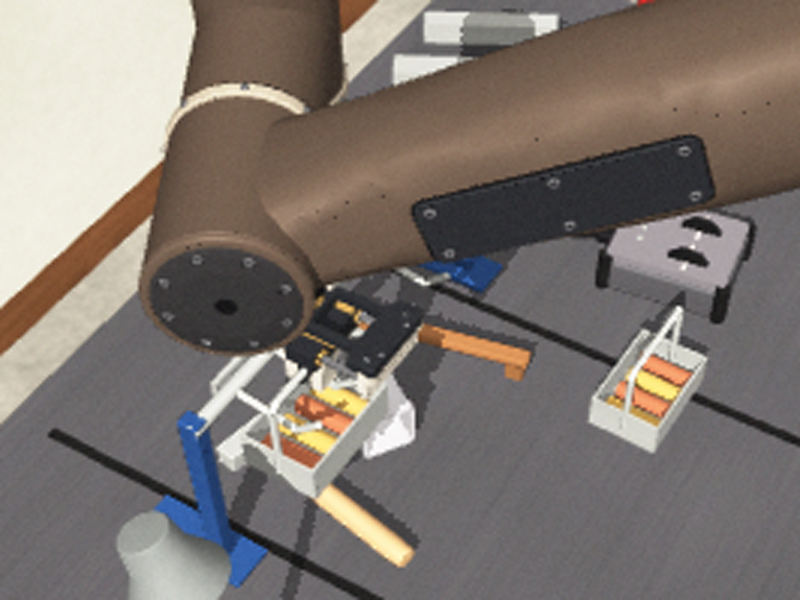

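The tote is held with its handle above the outer prong: the handle corner is at about (303,375) and the prong tip at (320,425). Now I'll lower it.

Request:
{"fn": "carry_out", "kwargs": {"commands": [0, 0, -0.4, 0, 1, 0, 0, -0.4, 0, 1, 0, 0, -0.25, 0, 1, 0, 0, -0.1, 0, 1, 0, 0, 0, 0, 1, 0, 0, 0, 0, 1]}}

```text
time_s: 12.95
tcp_pos: [0.6412, 0.1511, 0.2201]
eef_rot: [-179.9, 0.0, -91.4]
contact_force: [0.7, -0.1, -1.8]
gripper_width: 0.0068
```

Request:
{"fn": "carry_out", "kwargs": {"commands": [0, 0, -0.1, 0, 1, 0, 0, -0.1, 0, 1, 0, 0, 0, 0, 1]}}

```text
time_s: 13.25
tcp_pos: [0.6412, 0.1511, 0.2115]
eef_rot: [-180.0, 0.0, -91.4]
contact_force: [0.3, 0.6, -1.4]
gripper_width: 0.0063
```

Request:
{"fn": "carry_out", "kwargs": {"commands": [0, 0, -0.05, 0, 1, 0, 0, 0, 0, 1]}}

```text
time_s: 13.45
tcp_pos: [0.6413, 0.1511, 0.2111]
eef_rot: [-179.9, 0.0, -91.3]
contact_force: [-4.2, -0.2, 7.5]
gripper_width: 0.0065
```

Request:
{"fn": "carry_out", "kwargs": {"commands": [0, 0, 0, 0, 0.32, 0, 0, 0, 0, 0.32, 0, 0, 0, 0, 0.32, 0, 0, 0, 0, 0.32, 0, 0, 0, 0, 0.32, 0, 0, 0, 0, 0.32]}}

```text
time_s: 14.05
tcp_pos: [0.6409, 0.151, 0.2092]
eef_rot: [180.0, -0.0, -91.4]
contact_force: [0.0, 0.3, 0.1]
gripper_width: 0.0297
```

Request:
{"fn": "carry_out", "kwargs": {"commands": [0, 0, 0.2, 0, 0.32, 0, 0, 0.4, 0, 0.32, 0, 0, 1, 0, 0.32, -0.5, 0, 0.5, 0, 0.32, -1, -0.5, 0, 0, 0.32, -1, -0.5, 0, 0, 0.32, -1, -0.5, 0, 0, 0.32, -1, -1, 0, 0, -0.3]}}

```text
time_s: 14.85
tcp_pos: [0.4641, 0.0555, 0.2939]
eef_rot: [-179.9, 0.0, -91.3]
contact_force: [-0.0, -0.5, 1.6]
gripper_width: 0.0336
```

Request:
{"fn": "carry_out", "kwargs": {"commands": [-0.8, -1, 0, 0, -0.5, 0, -1, 0, 0, -0.5, 0, -1, 0, 0, -0.5, 0, 0, 0, 0, -0.5]}}

```text
time_s: 15.25
tcp_pos: [0.4337, -0.0666, 0.2945]
eef_rot: [-179.9, -0.0, -91.6]
contact_force: [0.6, 1.1, -1.3]
gripper_width: 0.0628
```

Run:
```python
from h import *
s=cap('side','s5.png');t=cap('top','t5.png')
a=cv2.imread('pics/s5.png');b=cv2.imread('pics/t5.png')
u,v=proj(s,[.64,.15,.18]).astype(int);A=cv2.resize(a[v-38:v+38,u-50:u+50],(400,300),interpolation=cv2.INTER_CUBIC)
u,v=proj(t,[.64,.15,.18]).astype(int);B=cv2.resize(b[v-38:v+38,u-50:u+50],(400,300),interpolation=cv2.INTER_CUBIC);print(u,v)
cv2.imwrite('pics/m5.png',np.vstack([np.hstack([A,B]),np.hstack([cv2.resize(a,(400,300)),cv2.resize(b,(400,300))])]))
print(stock('t5.png'),stock('s5.png'))
```

```text
186 160
[([283.5, 114.6], [277, 104, 14, 21, 185]), ([294.5, 163.9], [283, 133, 23, 65, 523]), ([187.1, 164.1], [166, 151, 45, 26, 864])] [([140.3, 145.0], [0, 21, 306, 261, 3850]), ([363.5, 56.2], [349, 48, 37, 16, 314]), ([242.8, 181.6], [205, 169, 71, 28, 454]), ([316.0, 199.6], [302, 189, 28, 23, 320]), ([205.3, 221.2], [189, 207, 33, 30, 476])]
```

View pics/m5.png

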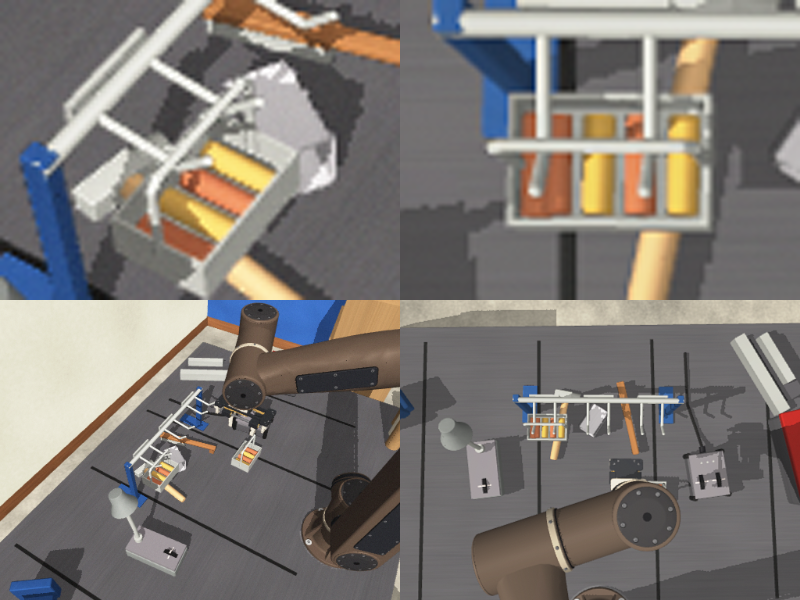

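Tote A's bar lies across both prongs, roughly centred (bar at crop (490-710,147), prongs at 540/650). Tote B hasn't moved (side centroid unchanged at 316,199.6), so I'll take it now.

Request:
{"fn": "carry_out", "kwargs": {"commands": [-0.13, -0.9, 0, 0, -0.5, 0, -0.9, 0, 0, -0.5, 0, -0.65, -0.5, 0, -0.5, 0, 0, -1, 0, -0.5, 0, 0, -1, 0, -0.5, 0, 0, -1, 0, -0.5, 0, 0, 0, 0, -0.5]}}

```text
time_s: 16.05
tcp_pos: [0.4262, -0.1603, 0.1493]
eef_rot: [179.5, 0.0, -91.4]
contact_force: [-0.5, -0.2, -0.1]
gripper_width: 0.0659
```

Request:
{"fn": "carry_out", "kwargs": {"commands": [0.05, -0.1, -0.6, 0, -0.5, 0, 0, -0.4, 0, -0.5, 0, 0, -0.05, 0, -0.5, 0, 0, 0, 0, -0.5]}}

```text
time_s: 16.45
tcp_pos: [0.4322, -0.165, 0.1128]
eef_rot: [-179.9, -0.0, -91.3]
contact_force: [-0.8, -0.2, -0.1]
gripper_width: 0.0658
```

Request:
{"fn": "carry_out", "kwargs": {"commands": [0, 0, 0, 0, 1, 0, 0, 0, 0, 1, 0, 0, 0, 0, 1, 0, 0, 0, 0, 1, 0, 0, 0, 0, 1, 0, 0, 0, 0, 1, 0, 0, 0, 0, 1, 0, 0, 0, 0, 1]}}

```text
time_s: 17.25
tcp_pos: [0.4309, -0.1654, 0.1113]
eef_rot: [180.0, -0.0, -91.4]
contact_force: [-1.8, 0.3, 1.1]
gripper_width: 0.0069
```

Request:
{"fn": "carry_out", "kwargs": {"commands": [0, 0, 0, 0, 1, 0, 0, 0, 0, 1, 0, 0, 0, 0, 1, 0, 0, 0, 0, 1]}}

```text
time_s: 17.65
tcp_pos: [0.431, -0.1653, 0.1112]
eef_rot: [180.0, 0.0, -91.4]
contact_force: [0.4, 0.3, -2.6]
gripper_width: 0.0063
```

Request:
{"fn": "carry_out", "kwargs": {"commands": [0, 0, 0.5, 0, 1, 0, 0, 1, 0, 1, 0, 0, 1, 0, 1, 0, 0, 1, 0, 1, 0, 0, 0.45, 0, 1, 0, 0, 0, 0, 1, 0, 0, 0, 0, 1]}}

```text
time_s: 18.35
tcp_pos: [0.4307, -0.1651, 0.2686]
eef_rot: [180.0, 0.0, -91.4]
contact_force: [-0.4, 1.1, -4.0]
gripper_width: 0.0065
```

Request:
{"fn": "carry_out", "kwargs": {"commands": [0.3, 0, 0, 0, 1, 0.6, 0, 0, 0, 1, 0.7, 0.1, 0, 0, 1, 0.7, 0.1, 0, 0, 1, 0.7, 0, 0, 0, 1, 0.7, 0, 0, 0, 1, 0.5, 0, 0, 0, 1, 0, 0, 0, 0, 1]}}

```text
time_s: 19.15
tcp_pos: [0.6014, -0.1572, 0.2658]
eef_rot: [179.8, -0.0, -91.4]
contact_force: [0.9, -0.2, -3.8]
gripper_width: 0.0069
```

Request:
{"fn": "carry_out", "kwargs": {"commands": [0.4, 0, 0, 0, 1, 0.4, 0, 0, 0, 1, 0.1, 0, 0, 0, 1, 0, 0, 0, 0, 1, 0, 0, 0, 0, 1]}}

```text
time_s: 19.65
tcp_pos: [0.6344, -0.1574, 0.2684]
eef_rot: [179.9, 0.0, -91.4]
contact_force: [-0.1, 0.1, -2.1]
gripper_width: 0.0068
```

Run:
```python
from h import *
print(telemetry.get_state()['tcp_pos'])
s=cap('side','s6.png')
a=cv2.imread('pics/s6.png')
A=cv2.resize(a[70:220,180:380],(800,600),interpolation=cv2.INTER_CUBIC)
cv2.imwrite('pics/s6c.png',A)
```

```text
[ 0.6343945  -0.1573658   0.26841913]
```

View pics/s6c.png

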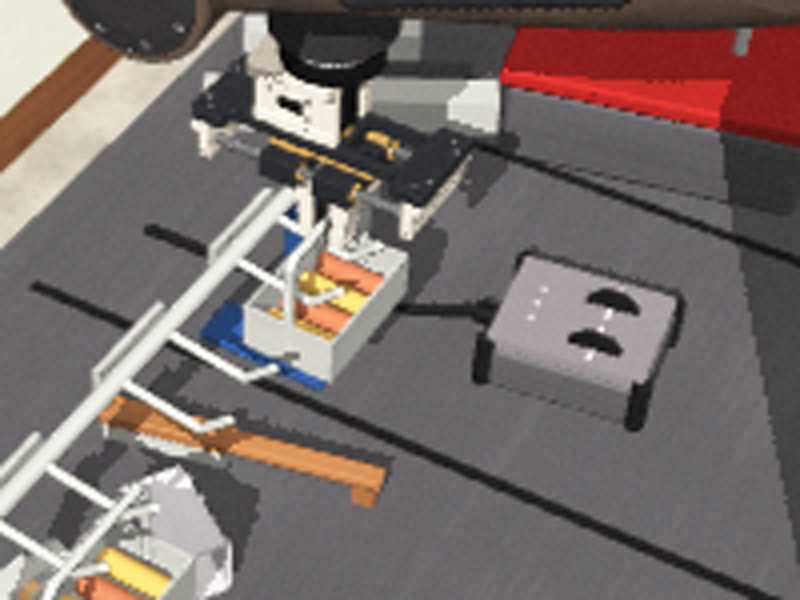

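The handle's near end is at (290,265) and the +y prong of the right-hand hook, with tip at (345,292), passes inside it. Lowering.

Request:
{"fn": "carry_out", "kwargs": {"commands": [0, 0, -0.4, 0, 1, 0, 0, -0.4, 0, 1, 0, 0, -0.3, 0, 1, 0, 0, -0.1, 0, 1, 0, 0, 0, 0, 1, 0, 0, 0, 0, 1]}}

```text
time_s: 20.3
tcp_pos: [0.6355, -0.1575, 0.2221]
eef_rot: [-179.9, -0.0, -91.4]
contact_force: [-0.1, -0.9, -2.0]
gripper_width: 0.0064
```

Request:
{"fn": "carry_out", "kwargs": {"commands": [0, 0, -0.1, 0, 1, 0, 0, -0.05, 0, 1, 0, 0, 0, 0, 1]}}

```text
time_s: 20.6
tcp_pos: [0.6353, -0.1574, 0.2157]
eef_rot: [-180.0, -0.0, -91.4]
contact_force: [0.2, 0.4, -2.2]
gripper_width: 0.0063
```

Request:
{"fn": "carry_out", "kwargs": {"commands": [0, 0, -0.07, 0, 1, 0, 0, 0, 0, 1]}}

```text
time_s: 20.8
tcp_pos: [0.6355, -0.1575, 0.2151]
eef_rot: [-179.9, -0.0, -91.3]
contact_force: [-5.5, 2.1, 11.1]
gripper_width: 0.0065
```

Request:
{"fn": "carry_out", "kwargs": {"commands": [0, 0, 0, 0, 0.32, 0, 0, 0, 0, 0.32, 0, 0, 0, 0, 0.32, 0, 0, 0, 0, 0.32, 0, 0, 0, 0, 0.32, 0, 0, 0, 0, 0.32]}}

```text
time_s: 21.4
tcp_pos: [0.6351, -0.1574, 0.2124]
eef_rot: [180.0, -0.0, -91.4]
contact_force: [-0.2, 0.5, -0.1]
gripper_width: 0.0296
```

Request:
{"fn": "carry_out", "kwargs": {"commands": [0, 0, 0.2, 0, 0.32, 0, 0, 0.4, 0, 0.32, 0, 0, 1, 0, 0.32, -0.5, 0, 0.5, 0, 0.32, -1, 0, 0, 0, 0.32, -1, 0, 0, 0, 0.32, -1, -0.5, 0, -1, 1, -0.8, -1, 0, -1, 1]}}

```text
time_s: 22.2
tcp_pos: [0.4622, -0.2156, 0.2979]
eef_rot: [-179.9, 0.0, -99.4]
contact_force: [1.0, -0.7, 0.8]
gripper_width: 0.019
```

Request:
{"fn": "carry_out", "kwargs": {"commands": [0, -1, 0, -1, 1, 0, -1, 0, -1, 1, 0, -1, 0, -1, 1, 0, -0.4, 0, -1, 1, 0, 0, 0, -1, 1, 0, 0, 0, -1, 1, 0, 0, 0, -1, 1, 0, 0, 0, -1, 1]}}

```text
time_s: 23.0
tcp_pos: [0.4639, -0.3527, 0.2972]
eef_rot: [-180.0, 0.0, -131.6]
contact_force: [-0.7, 0.0, -0.0]
gripper_width: 0.0003
```

Request:
{"fn": "carry_out", "kwargs": {"commands": [0, 0, 0, -1, 1, 0, 0, 0, -1, 1, 0, 0, 0, -1, 1, 0, 0, 0, -1, 1, 0, 0, 0, -1, 1, 0, 0, 0, -1, 1, 0, 0, 0, -1, 1, 0, 0, 0, -1, 1]}}

```text
time_s: 23.8
tcp_pos: [0.464, -0.3525, 0.2973]
eef_rot: [-180.0, 0.0, -163.5]
contact_force: [-0.0, -0.1, 0.7]
gripper_width: 0.0005
```

Request:
{"fn": "carry_out", "kwargs": {"commands": [0, 0, 0, -1, 1, 0, 0, 0, -1, 1, 0, 0, 0, -0.3, 1]}}

```text
time_s: 24.1
tcp_pos: [0.464, -0.3525, 0.2972]
eef_rot: [-180.0, 0.0, -172.7]
contact_force: [-0.2, -1.0, -0.2]
gripper_width: 0.0005
```

Run:
```python
from h import *
s=cap('side','s7.png');t=cap('top','t7.png')
a=cv2.imread('pics/s7.png');b=cv2.imread('pics/t7.png')
L=[]
for c,i in((s,a),(t,b)):
    u,v=proj(c,[.635,-.157,.18]).astype(int);L.append(cv2.resize(i[v-38:v+38,u-50:u+50],(400,300),interpolation=cv2.INTER_CUBIC))
for c,i in((s,a),(t,b)):
    u,v=proj(c,[.467,-.37,.066]).astype(int);L.append(cv2.resize(i[v-24:v+24,u-32:u+32],(400,300),interpolation=cv2.INTER_CUBIC));print(u,v)
cv2.imwrite('pics/m7.png',np.vstack([np.hstack(L[:2]),np.hstack(L[2:])]))
print(stock('t7.png'),telemetry.get_state()['tcp_pos'],telemetry.get_state()['eef_rot'])
```

```text
331 148
397 231
[([283.5, 114.6], [277, 104, 14, 21, 185]), ([308.5, 164.3], [283, 133, 54, 65, 1137]), ([187.2, 164.1], [166, 151, 45, 26, 860])] [ 0.46396757 -0.35246386  0.29702666] [-1.79983190e+02  2.63684582e-02 -1.72520411e+02]
```

View pics/m7.png

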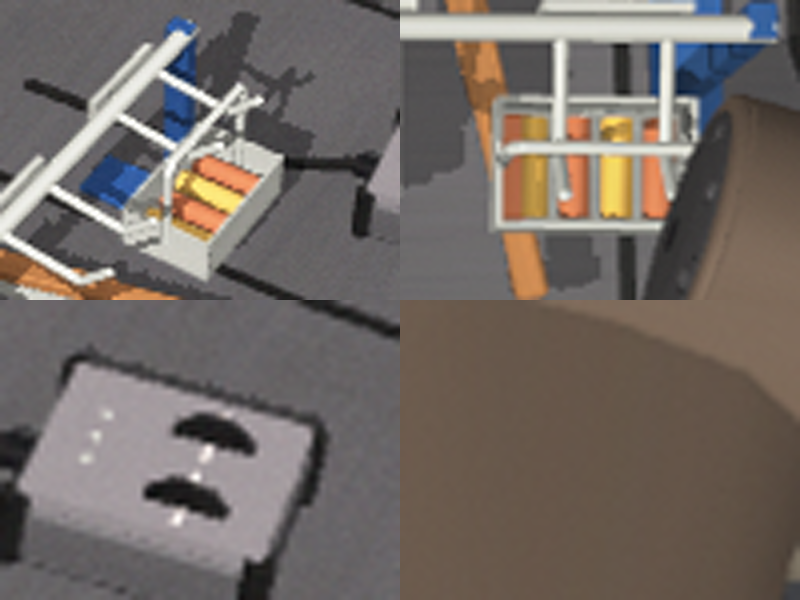

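Both totes hang with their bars across both prongs. Tote B sits a few mm to +y (bar 500-692, prongs 560/667). No white rib is visible on the remote wheels yet. Wire wheel next.

Request:
{"fn": "carry_out", "kwargs": {"commands": [-0.3, 0.2, -1, 0, 1, 0, 0, -1, 0, 1, 0, 0, -1, 0, 1, 0, 0, -1, 0, 1, 0, 0, -0.7, 0, 1, 0, 0, -0.3, 0, 1, 0, 0, 0, 0, 1, 0, 0, 0, 0, 1]}}

```text
time_s: 25.0
tcp_pos: [0.4528, -0.3449, 0.0978]
eef_rot: [-179.9, 0.1, -172.5]
contact_force: [0.1, 0.3, -0.4]
gripper_width: 0.0005
```

Request:
{"fn": "carry_out", "kwargs": {"commands": [0, 0, -0.15, 0, 1, 0, 0, -0.1, 0, 1, 0, 0, 0, 0, 1]}}

```text
time_s: 25.3
tcp_pos: [0.4527, -0.3448, 0.0878]
eef_rot: [-179.9, 0.1, -172.5]
contact_force: [-1.5, 1.4, 5.1]
gripper_width: 0.0003
```

Request:
{"fn": "carry_out", "kwargs": {"commands": [0, 0, -0.04, 0, 1, 0, 0, 0, 0, 1]}}

```text
time_s: 25.5
tcp_pos: [0.4528, -0.3449, 0.0874]
eef_rot: [-179.9, 0.1, -172.5]
contact_force: [-3.5, 4.0, 15.8]
gripper_width: 0.0003
```

Force is adequate, so stroke 24 mm, lift, and do the same on the volt wheel before looking.

Request:
{"fn": "carry_out", "kwargs": {"commands": [0.15, 0.02, 0, 0, 1, 0.15, 0.02, 0, 0, 1, 0.15, 0.02, 0, 0, 1, 0.15, 0.02, 0, 0, 1, 0, 0, 0, 0, 1, 0, 0, 0.5, 0, 1]}}

```text
time_s: 26.1
tcp_pos: [0.4754, -0.3407, 0.104]
eef_rot: [179.9, -0.1, -172.6]
contact_force: [-1.2, -0.0, 0.2]
gripper_width: 0.0007
```

Request:
{"fn": "carry_out", "kwargs": {"commands": [-0.43, -1, 0, 0, 1, 0, -0.47, 0, 0, 1, 0, 0, 0, 0, 1, 0, 0, 0, 0, 1]}}

```text
time_s: 26.5
tcp_pos: [0.4585, -0.4003, 0.105]
eef_rot: [-180.0, 0.0, -172.6]
contact_force: [-0.1, 0.3, 0.2]
gripper_width: 0.0003
```

Request:
{"fn": "carry_out", "kwargs": {"commands": [0, 0, -0.3, 0, 1, 0, 0, -0.15, 0, 1, 0, 0, 0, 0, 1]}}

```text
time_s: 26.8
tcp_pos: [0.4585, -0.3994, 0.0873]
eef_rot: [180.0, -0.1, -172.5]
contact_force: [-3.1, 3.2, 10.9]
gripper_width: 0.0006
```

Request:
{"fn": "carry_out", "kwargs": {"commands": [0.15, 0.02, 0, 0, 1, 0.15, 0.02, 0, 0, 1, 0.15, 0.02, 0, 0, 1, 0.15, 0.02, 0, 0, 1, 0, 0, 0, 0, 1, 0, 0, 0.5, 0, 1]}}

```text
time_s: 27.4
tcp_pos: [0.4818, -0.3951, 0.1043]
eef_rot: [179.8, -0.2, -172.5]
contact_force: [-0.8, 0.7, 0.2]
gripper_width: 0.0005
```

Request:
{"fn": "carry_out", "kwargs": {"commands": [0, 0, 1, 0, 1, 0, 0, 1, 0, 1, 0, 0, 1, 0, 1, 0, 0, 1, 0, 1, 0, 0, 1, 0, 1, 0, 0, 0, 0, 1]}}

```text
time_s: 28.0
tcp_pos: [0.4848, -0.3976, 0.3128]
eef_rot: [-179.7, 0.4, -172.5]
contact_force: [0.8, 0.4, -0.8]
gripper_width: 0.0005
```

```bash
cat > look.py <<'E'
from h import *
import sys
n=sys.argv[1]
s=cap('side',n)
a=cv2.imread('pics/'+n); u,v=333,145; k=13
p=a[v-24:v+24,u-32:u+32]
cv2.imwrite('pics/c'+n,cv2.resize(p,(800,600),interpolation=cv2.INTER_CUBIC))
ax=np.radians(7.5); X=np.array([np.cos(ax),np.sin(ax),0]);
for nm,o in(('wire',[.4637,-.3433,.040]),('volt',[.47,-.3989,.040])):
    for d in(-.9,-.6,-.3,0,.3): 
        q=proj(s,np.array(o)+.026*(np.sin(d)*X+np.cos(d)*np.array([0,0,1])))
        print(nm,d,((q-[u-32,v-24]+.5)*12.5).round(0))
E
python3 look.py s8.png
```

```text
wire -0.9 [421. 459.]
wire -0.6 [404. 440.]
wire -0.3 [381. 424.]
wire 0 [355. 413.]
wire 0.3 [328. 409.]
volt -0.9 [478. 331.]
volt -0.6 [461. 312.]
volt -0.3 [439. 296.]
volt 0 [414. 286.]
volt 0.3 [387. 282.]
```

View pics/cs8.png

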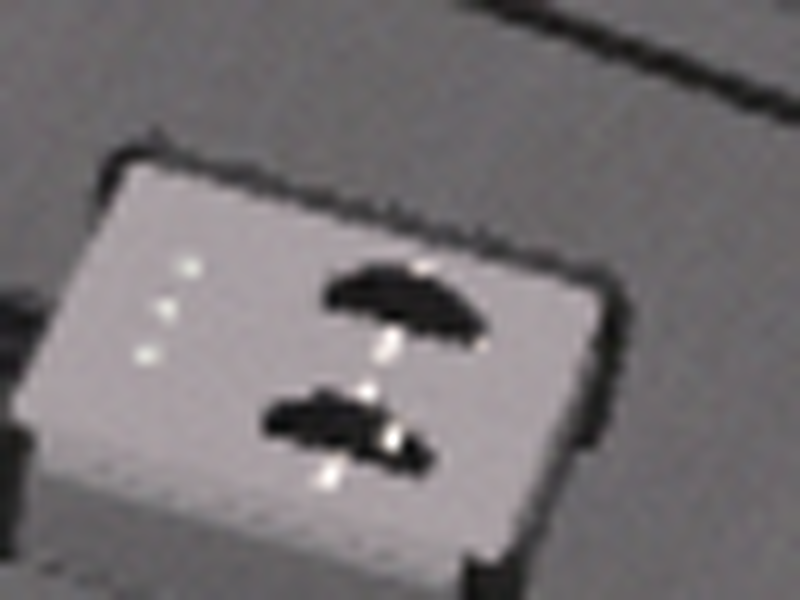

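The wire rib has appeared at (393,436), about 0.5 rad short of the marks. The volt rib is just emerging at (483,343), about 1.0 rad short. So the next strokes are about 12 mm on wire and about 22 mm on volt.

Request:
{"fn": "carry_out", "kwargs": {"commands": [-0.67, 0.7, -0.2, 0, 1, 0, 0.64, -1, 0, 1, 0, 0, -1, 0, 1, 0, 0, -1, 0, 1, 0, 0, -1, 0, 1, 0, 0, -1, 0, 1, 0, 0, 0, 0, 1, 0, 0, 0, 0, 1]}}

```text
time_s: 28.85
tcp_pos: [0.4554, -0.3429, 0.0983]
eef_rot: [179.9, -0.2, -172.5]
contact_force: [1.0, -1.5, -0.1]
gripper_width: 0.0006
```

Request:
{"fn": "carry_out", "kwargs": {"commands": [0.03, -0.02, -0.2, 0, 1, 0, 0, -0.1, 0, 1, 0, 0, 0, 0, 1, 0, 0, 0, 0, 1]}}

```text
time_s: 29.25
tcp_pos: [0.4581, -0.3444, 0.0882]
eef_rot: [-179.9, 0.1, -172.6]
contact_force: [1.9, 0.8, 2.7]
gripper_width: 0.0002
```

Request:
{"fn": "carry_out", "kwargs": {"commands": [0, 0, -0.05, 0, 1, 0, 0, 0, 0, 1, 0.1, 0.013, 0, 0, 1, 0.1, 0.013, 0, 0, 1, 0.1, 0.013, 0, 0, 1, 0, 0, 0, 0, 1]}}

```text
time_s: 29.85
tcp_pos: [0.4712, -0.3429, 0.0879]
eef_rot: [-179.9, 0.2, -172.5]
contact_force: [0.1, 4.8, 17.4]
gripper_width: 0.0005
```

Request:
{"fn": "carry_out", "kwargs": {"commands": [0, 0, 0.45, 0, 1, -0.35, -1, 0, 0, 1, 0, -0.42, 0, 0, 1, 0, 0, 0, 0, 1, 0, 0, 0, 0, 1]}}

```text
time_s: 30.35
tcp_pos: [0.4546, -0.3994, 0.1026]
eef_rot: [180.0, -0.0, -172.7]
contact_force: [1.1, 0.2, 0.3]
gripper_width: 0.0007
```

Request:
{"fn": "carry_out", "kwargs": {"commands": [0.1, 0, -0.25, 0, 1, 0, 0, -0.17, 0, 1, 0, 0, 0, 0, 1]}}

```text
time_s: 30.65
tcp_pos: [0.4598, -0.3989, 0.0873]
eef_rot: [-179.9, -0.0, -172.5]
contact_force: [-3.8, 4.2, 15.2]
gripper_width: 0.0005
```

Request:
{"fn": "carry_out", "kwargs": {"commands": [0.14, 0.02, 0, 0, 1, 0.14, 0.02, 0, 0, 1, 0.14, 0.02, 0, 0, 1, 0.13, 0.02, 0, 0, 1, 0, 0, 0, 0, 1, 0, 0, 0.5, 0, 1]}}

```text
time_s: 31.25
tcp_pos: [0.4806, -0.3945, 0.1038]
eef_rot: [179.9, -0.2, -172.5]
contact_force: [-0.1, 0.0, 0.5]
gripper_width: 0.0006
```

Request:
{"fn": "carry_out", "kwargs": {"commands": [0, 0, 1, 0, 1, 0, 0, 1, 0, 1, 0, 0, 1, 0, 1, 0, 0, 1, 0, 1, 0, 0, 1, 0, 1, 0, 0, 0, 0, 1]}}

```text
time_s: 31.85
tcp_pos: [0.4833, -0.3969, 0.3119]
eef_rot: [-179.7, 0.4, -172.5]
contact_force: [0.7, -0.2, -0.9]
gripper_width: 0.0006
```

```bash
python3 look.py s9.png >/dev/null
```

```text
(no output)
```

View pics/cs9.png

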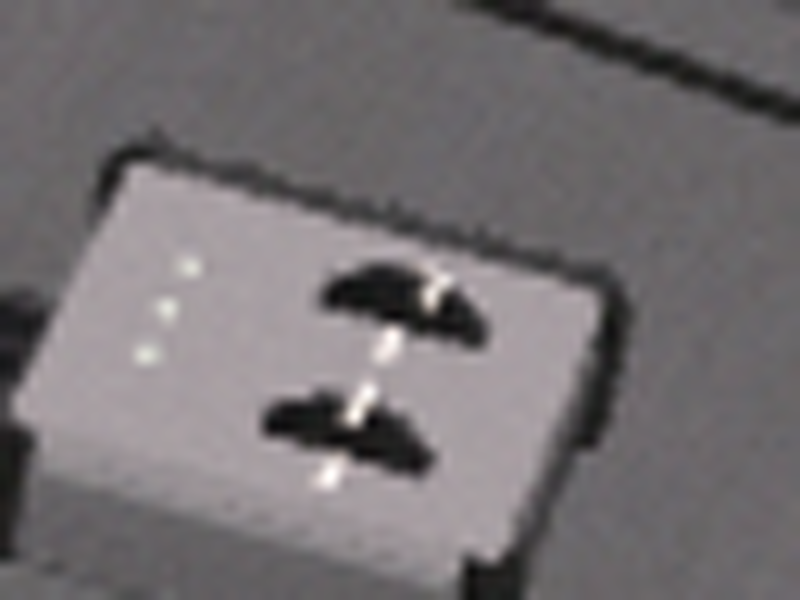

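The wire rib, at (356,410), is on its marks (predicted top 355,413). The volt rib at (433,293) is about 0.25 rad short, so it needs about 6.5 mm more.

Request:
{"fn": "carry_out", "kwargs": {"commands": [-0.33, -0.07, -0.2, 0, 1, 0, 0, -1, 0, 1, 0, 0, -1, 0, 1, 0, 0, -1, 0, 1, 0, 0, -1, 0, 1, 0, 0, -0.9, 0, 1, 0, 0, 0, 0, 1, 0, 0, 0, 0, 1]}}

```text
time_s: 32.7
tcp_pos: [0.4676, -0.3985, 0.1014]
eef_rot: [179.9, -0.1, -172.5]
contact_force: [0.5, -0.4, 1.6]
gripper_width: 0.0009
```

Request:
{"fn": "carry_out", "kwargs": {"commands": [0, 0, -0.25, 0, 1, 0, 0, -0.13, 0, 1, 0, 0, 0, 0, 1, 0, 0, 0, 0, 1]}}

```text
time_s: 33.1
tcp_pos: [0.4689, -0.3991, 0.0882]
eef_rot: [-179.9, 0.1, -172.6]
contact_force: [0.4, 1.1, 2.9]
gripper_width: 0.0003
```

Request:
{"fn": "carry_out", "kwargs": {"commands": [0.08, 0.01, 0, 0, 1, 0.08, 0.01, 0, 0, 1, 0, 0, 0, 0, 1, 0, 0, 0.5, 0, 1]}}

```text
time_s: 33.5
tcp_pos: [0.4731, -0.3973, 0.1052]
eef_rot: [179.9, -0.2, -172.6]
contact_force: [-0.3, -0.7, 0.7]
gripper_width: 0.0006
```

Request:
{"fn": "carry_out", "kwargs": {"commands": [0, 0, 1, 0, 1, 0, 0, 1, 0, 1, 0, 0, 1, 0, 1, 0, 0, 1, 0, 1, 0, 0, 1, 0, 1, 0, 0, 0, 0, 1, 0, 0, 0, 0, 1]}}

```text
time_s: 34.2
tcp_pos: [0.4746, -0.398, 0.3081]
eef_rot: [-179.9, 0.1, -172.6]
contact_force: [0.7, 0.3, -0.1]
gripper_width: 0.0006
```

```bash
python3 look.py s10.png >/dev/null
python3 - <<'E'
from h import *
a=cv2.imread('pics/cs10.png');f=cv2.imread('pics/s10.png')
c=cap('top','t10.png')
x=cv2.resize(a,(400,300));y=cv2.resize(f[285:345,180:260],(400,300),interpolation=cv2.INTER_CUBIC)
z=cv2.resize(f[120:270,150:350],(400,300));w=cv2.resize(cv2.imread('pics/t10.png')[100:250,80:360],(400,300))
cv2.imwrite('pics/m10.png',np.vstack([np.hstack([x,y]),np.hstack([z,w])]))
E
```

```text
(no output)
```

View pics/m10.png

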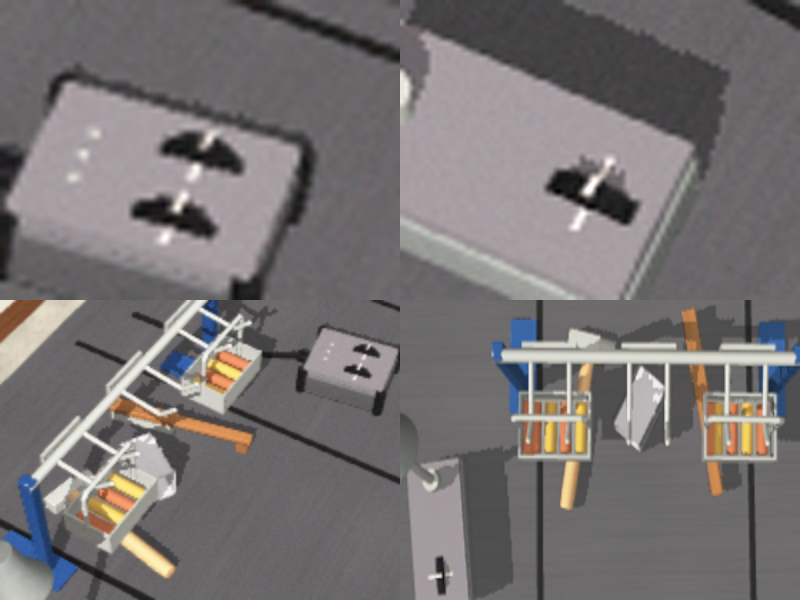

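Both remote ribs line up with their marks: volt at about (207,140) and wire at about (178,205). The lamp rib is still at its marks, and both totes hang across both prongs. The hammer, brush and sample haven't moved. Handing in.

```bash
python3 -c "
from h import *
print(r.close_job(), telemetry.get_state()['contact_force'])"
```

```text
the job is handed in; nothing more can be done
the job is handed in; nothing more can be done
```

The job is done and handed in, with the arm raised clear at about 34 s of the 210 s allowed. No verdict was reported.

- **Lamp:** I rolled the dimmer up to its stop in three strokes. The last met about 26 N of resistance along the slot, and the final picture still shows the white rib at the marks.
- **Totes:** There were only two on the bench. They hang on the left and right double hooks, and the last pictures show each bar across both prongs. The right-hand one sat roughly 5 to 10 mm off centre towards +y, within the 24 mm limit. I did not measure how high the hung bars rest; I relied on the contact felt when lowering them.
- **Remote:** In the last side picture the wire and volt ribs are both at their marks, within about 0.1 rad of the predicted top by eye. The volt wheel needed one extra 6 mm stroke.
- **Left alone:** The hammer, brush and sample looked unmoved.
- **Force:** The highest reading was about 43 N, when the closed fingertips pushed the lamp wheel against its stop. That is below the 120 N wrist limit. It is just above the 40 N allowed for the arm or gripper body, but only the fingertips were meant to be in contact.

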